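Run the spacer row home on the rail and lock it

TASK

Push the row of four spacer blocks along the rail as one unbroken row, all the way to the end stop so that no gaps are left. Then push the locking slide's tab fully in, so that its bolt stands across the channel behind the row. Only push: do not lift or tip the blocks, and leave the loose things around the rail where they are.

Things in the scene. Friction and masses are not known exactly. Their poses are not given: they have to be found in the camera images.
- rail: Fixed channel, 320 mm long along its own y, open at the top and at -y, 39 mm wide inside; floor 8 mm, tops of the 5 mm side walls 16 mm above the table. An end stop 52 mm tall closes +y. The locking slide is on its -x side (towards the robot). Origin: mid channel on the table surface; x across the channel, away from the robot, z up. Place varies, yaw within 0.4 rad.
- rail_stop (a point): Middle of the end stop's face that the blocks meet, 30 mm above the table; rail frame (0, +140, 30) mm. The blocks are pushed towards it, along the rail's +y.
- gate_foot (a point): Centre of the top of the locking slide's fixed foot plate, which is 60 mm (rail x) by 50 mm (rail y), its top 8 mm above the table; rail frame (-58, +12, 8) mm. Two small fixed guide cheeks, 30 mm tall, stand on it at rail x = -45 to -31 mm.
- block1: Aluminium spacer block, front block, the one next to the stop: 36 mm across the channel, 30 mm along it, 42 mm tall, about 0.12 kg, upright on the channel floor (top 50 mm above the table). The four stand touching, block1 nearest the stop, 50 to 115 mm short of home. Origin: centre of its underside; axes as the rail's. Home: rail frame x 0, y +125 mm.
- block2: Aluminium spacer block, second block: 36 mm across the channel, 30 mm along it, 42 mm tall, about 0.12 kg, upright on the channel floor (top 50 mm above the table). The four stand touching, block1 nearest the stop, 50 to 115 mm short of home. Origin: centre of its underside; axes as the rail's. Home: rail frame x 0, y +95 mm.
- block3: Aluminium spacer block, third block: 36 mm across the channel, 30 mm along it, 42 mm tall, about 0.12 kg, upright on the channel floor (top 50 mm above the table). The four stand touching, block1 nearest the stop, 50 to 115 mm short of home. Origin: centre of its underside; axes as the rail's. Home: rail frame x 0, y +65 mm.
- block4: Aluminium spacer block, rear block, the one to push on: 36 mm across the channel, 30 mm along it, 42 mm tall, about 0.12 kg, upright on the channel floor (top 50 mm above the table). The four stand touching, block1 nearest the stop, 50 to 115 mm short of home. Origin: centre of its underside; axes as the rail's. Home: rail frame x 0, y +35 mm.
- gate (a joint): Locking slide: steel bolt 8 mm thick, 18 to 30 mm above the table, sliding along the rail's +x across the channel. 0 m = out, channel free; 0.042 m = fully in, behind the row. Moves with 2 to 3 N, stays where left. Its face towards the stop is at rail y +16 mm, 4 mm behind a row that is fully home; blocks not yet home are in its way.
- gate_tab (a point): Middle of the push face (facing the robot, rail -x) of the locking slide's black upright tab: 32 mm wide along the rail, 6 mm thick, from 32 to 66 mm above the table (this point 51 mm up). Rail frame: y +12 mm, x -73 mm when out, -31 mm when fully in. Push it along the rail's +x.
- spare_block: Bystander: a fifth, identical spacer block (36 x 30 x 42 mm) lying loose on the table on the far side of the rail; not part of the row, leave it alone. Origin: centre of its underside.
- dowel: Bystander: upright steel dowel, 20 mm in diameter, 55 mm tall, standing on the robot's side of the rail, near its stop end. Origin: centre of its underside.
- collar: Bystander: brass collar lying flat, 42 mm across, 16 mm tall, on the robot's side of the rail near its open end. Origin: centre of its underside.
- skittle_a: Bystander: plastic skittle, 160 mm tall, 75 mm across, standing to the right of the rail, nearer the robot than the other skittle. Origin: centre of its underside.
- skittle_b: Bystander: plastic skittle, 160 mm tall, 75 mm across, standing to the right of the rail, farther from the robot. Origin: centre of its underside.
- wrench: Bystander: flat wrench, 170 mm long, lying to the left of the rail. Origin: under its middle.
- jar: Bystander: closed amber jar, 64 mm across, 80 mm tall, standing to the left of the rail. Origin: centre of its underside.
There are look-alikes about, which are no part of the job. What is shaped like the block1 but pink or red is not meant.

How it is judged (in metres and radians):
On the way, in this order (a step that is already met when the one before it is completed fails the run):
1. the whole row is home against the end stop (y of block1 in the frame of rail above 0.1225 m and y of block2 in the frame of rail above 0.092 m and y of block3 in the frame of rail above 0.062 m and y of block4 in the frame of rail above 0.0315 m), for 0.2 s.
2. the locking slide is fully in behind the row (value of joint gate above 0.037 m), for 0.2 s.
At the end, for the whole second after the job is handed in: All four blocks stand upright and at rest on the channel floor in a closed row against the end stop (front block within 2.5 mm of its home, the middle ones within 3 mm, the rear one within 3.5 mm), and the locking slide is in by at least 37 of its 42 mm (all of step 1 and z of each of block1, block2, block3, block4 in the frame of rail below 0.012 m and y of block1 in the frame of rail below 0.13 m and angle between each of block1, block2, block3, block4's own z axis and vertical below 0.08 rad and linear speed of each of block1, block2, block3, block4 below 0.01 m/s and value of joint gate above 0.037 m); the robot touches nothing.
It fails at once if a block of the row is lifted (10 mm or more) (z of any of block1, block2, block3, block4 in the frame of rail above 0.018 m).
It fails at once if a block of the row is tipped (more than 0.3 rad) (angle between any of block1, block2, block3, block4's own z axis and vertical above 0.3 rad).
It fails at once if the row is broken up: gaps of more than about 12 mm in all open between its blocks (distance between block1 and block4 above 0.103 m).
It fails at once if a loose bystander is moved by more than 20 mm (distance of any of spare_block, dowel, collar, skittle_a, skittle_b, wrench, jar from where it was at the start of the episode above 0.02 m).
It also fails if it takes over 40 s, if anything falls off the work surface, if the arm or the gripper's body presses on something with over 40 N, if the wrist force passes 120 N, or if a joint passes its speed limit or range.

ROBOT

A 6-joint arm with a two-finger parallel gripper is mounted at the origin on the work surface. World frame = base frame: x ahead of the robot, y to its left, z up, the work surface at z = 0. Lengths are in mm, angles in rad, forces in N, time in s.
With the tool pointing down it reaches from about 275 to 750 mm from the base axis. Payload 10.2 kg.
Tool frame: the origin (TCP) lies between the finger pads; the fingertips stand 17 mm ahead of it and the grasp point (between the pads) lies 2 mm behind it; y points along the fingers, x is the direction in which the jaws open and shut, and the axes are right-handed (so a half turn about y gives the same grasp; the last joint's range is limited). The gripper opens to 85 mm and grips with 20 to 120 N. Pads are 22 mm wide; open, the fingers measure 114 mm over their backs; the gripper's body (76 mm by 85 mm) begins 54 mm behind the grasp point. The pads swing forward as they close: fully open they stand 13 mm farther back than shut.
Start: joints at [0.88, 0.313, 1.498, -0, 1.331, -0.223], TCP at [236.748, 468.595, 248.294] pointing down, gripper open.
Joint ranges: [-2.94, 2.94], [-0.97, 2.17], [0.19, 2.56], [-1.23, 4.37], [0.02, 3.11], [-2.88, 2.88]. Speed limits (rad/s): [2.39, 2.39, 3.01, 3.14, 3.14, 3.14].

INTERFACE

Orientations are given as a unit quaternion [w, x, y, z].
In Python, from rig import ctrl gives the robot as it stands.
- The arm moves only by the tool jog_arm, never from a script. Its argument "targets" is a list of rows, each an object with "offset": the shift along the tool's x, y, z in m, a list of three; "yaw": the turn about the tool's y in rad. In form: [{"offset": [dx, dy, dz], "yaw": yaw}, ...]. A call has 1 to 12 rows; each row is the pose to reach, as a shift and turn from the pose measured when the call began, along the tool's axes at that moment; what a row does not reach only later rows make up. A row lasts 1/12 s, in which the tool goes at most 41.7 mm and 7.16 degrees, less where a joint would pass 70% of its speed; a pose out of reach is approached as far as the arm can. A call with a gripper value outside its range is refused whole. "fingers" is the finger opening in m, from 0 to 0.0854, set as the call begins (left out, the last holds). The fingers move at their own pace and stop on an object; "grip_force" is the grip in N (left out, the last holds). Time passes only in rows, so rows that repeat a pose let the fingers close. It gives the time, the measured TCP pose, the force and the opening at its end, in the units of the state.
- ctrl.sense(): the state, without advancing time (a new reading comes with each control period).
- ctrl.capture(name): name is "side" or "top"; returns a dict with "img" (384x512x3 uint8, red, green, blue), "intrinsics" (3x3 intrinsics, pixels), "k1" (the pictures are not rectified: a ray, as slopes to the right and down, at radius r is drawn at 1 + k1 r^2 times it, then the intrinsics apply), "T" (4x4, takes a point from camera to world coordinates). Camera axes: x right, y up, looking along -z (the intrinsics and any distortion apply to the point x, -y, -z); pixel columns grow to the right and rows downward; lengths in mm; the calibration is good to about 2 mm. A picture is of the moment at which its call begins. There is no depth.
- ctrl.finish_job(): hands the job in, once; it reports no verdict.
Trained networks look in the newest picture that a camera, given by its name, has taken for a name from the list of things; names that differ only in an ending like _2 or _b are one class to them, and where a whole thing is asked for, a point or a joint stands for the part that bears it (a point fixed in the world has none). Each returns a list of dicts, best first, with "score" (0 to 1); they miss things now and then, are a little off and sometimes report something else, mostly with a low value. They report only what shows in the picture. A call takes as long as a camera call. They do not tell look-alikes from the thing itself.
- ctrl.boxes_of(camera, target): "box" ([left, top, right, bottom] in pixels, round what is visible of it).
- ctrl.regions_of(camera, target): "region" (384x512 bool, what is visible of it) and "box" ([left, top, right, bottom] in pixels, round what is visible of it).
The state is a dict: "time_s": time; "joints": joint angles; "dq": joint speeds; "tau": joint torques, N m; "eef_pos": TCP position; "ee_rot": TCP orientation; "force": force on the tool from outside, world axes, zero at the start; "wrist_torque": the same for the moment, N m; "grip_width": opening from 0.0 (shut) to 1.0 (fully open).
Only numpy, scipy, OpenCV 4.12 (cv2) and the standard library are available. Lean on these libraries where they do the work, as an engineer would, in place of code of your own. Each camera call takes 0.05 s, during which the arm holds its last target.

## Working session

There is one attempt and no reset: what is moved stays moved. The work goes in short steps, Python scripts to look and compute and a tool call to move; the robot and the scene stay as the last step left them, time stands still between calls to the robot, and variables do not carry over. Pictures are saved under pics/ and viewed, and the job is handed in when it is done.

Besides the shell and the picture viewer there is one more tool, called after ">>>" as name([rows], argument=value, ...), one row to a line, values as JSON. jog_arm: Moves the arm, as the interface text tells. Its arguments: {"type":"object","properties":{"targets":{"type":"array"},"fingers":{"type":"number"},"grip_force":{"type":"number"}},"required":["targets"]}

```bash
mkdir -p pics; ls; python3 - <<'E'
from rig import ctrl
import cv2,numpy as np
s=ctrl.sense(); print({k:np.round(v,3) for k,v in s.items()})
for n in("side","top"):
    c=ctrl.capture(n); cv2.imwrite(f"pics/{n}0.png",c["img"][...,::-1]); print(n,c["intrinsics"],c["k1"],np.round(c["T"],3))
    for t in ["rail","block1","gate_tab","gate_foot","spare_block","dowel","collar","skittle_a","jar","wrench"]:
        print(t,[(np.round(d["box"]).tolist(),round(d["score"],2)) for d in ctrl.boxes_of(n,t)])
print(ctrl.sense()["time_s"])
E
```

```text
pics
{'time_s': np.float64(0.0), 'joints': array([ 0.88 ,  0.313,  1.498,  0.   ,  1.331, -0.223]), 'dq': array([-0.   ,  0.001, -0.001, -0.   ,  0.002,  0.   ]), 'tau': array([ 0.0000e+00, -4.1225e+01, -2.5975e+01, -0.0000e+00,  4.0000e-03,
        0.0000e+00]), 'eef_pos': array([236.584, 468.414, 247.737]), 'ee_rot': array([-0.602,  0.602,  0.37 , -0.371]), 'force': array([ 0.085,  0.386, -0.105]), 'wrist_torque': array([-0.033,  0.041,  0.052]), 'grip_width': np.float64(0.998)}
side [[375.0808949    0.         255.15734641]
 [  0.         375.0808949  191.61211004]
 [  0.           0.           1.        ]] -0.0047332297350211215 [[-8.94000e-01  2.81000e-01 -3.48000e-01  2.72963e+02]
 [-4.47000e-01 -5.72000e-01  6.87000e-01  6.28041e+02]
 [-6.00000e-03  7.70000e-01  6.38000e-01  6.54539e+02]
 [ 0.00000e+00  0.00000e+00  0.00000e+00  1.00000e+00]]
rail [([201.0, 172.0, 290.0, 251.0], 0.61)]
block1 [([230.0, 199.0, 251.0, 224.0], 0.86), ([250.0, 179.0, 269.0, 198.0], 0.75), ([186.0, 202.0, 199.0, 224.0], 0.73), ([288.0, 235.0, 301.0, 257.0], 0.61), ([243.0, 194.0, 254.0, 211.0], 0.5
[... 1387 characters left out ...]
6.0, 132.0], 0.66), ([232.0, 176.0, 243.0, 188.0], 0.61), ([200.0, 133.0, 216.0, 151.0], 0.55), ([244.0, 173.0, 255.0, 191.0], 0.48), ([219.0, 172.0, 231.0, 189.0], 0.43), ([89.0, 230.0, 116.0, 258.0], 0.39)]
gate_tab [([86.0, 231.0, 117.0, 256.0], 0.67), ([229.0, 189.0, 243.0, 209.0], 0.44)]
gate_foot [([187.0, 163.0, 305.0, 217.0], 0.73), ([365.0, 223.0, 398.0, 247.0], 0.44)]
spare_block [([247.0, 151.0, 256.0, 166.0], 0.48)]
dowel [([188.0, 196.0, 196.0, 209.0], 0.44)]
collar [([278.0, 211.0, 299.0, 225.0], 0.46)]
skittle_a [([361.0, 168.0, 397.0, 194.0], 0.97)]
jar [([85.0, 232.0, 113.0, 256.0], 0.58)]
wrench [([95.0, 151.0, 126.0, 214.0], 0.87), ([184.0, 168.0, 303.0, 214.0], 0.38)]
1.1
```

```bash
python3 - <<'E'
import cv2
for n,(l,t,r,b) in {"side":(150,90,350,290),"top":(160,100,320,260)}.items():
    i=cv2.imread(f"pics/{n}0.png"); cv2.imwrite(f"pics/{n}0c.png",cv2.resize(i[t:b,l:r],(600,600),interpolation=cv2.INTER_CUBIC))
E
```

```text
(no output)
```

View pics/top0.png

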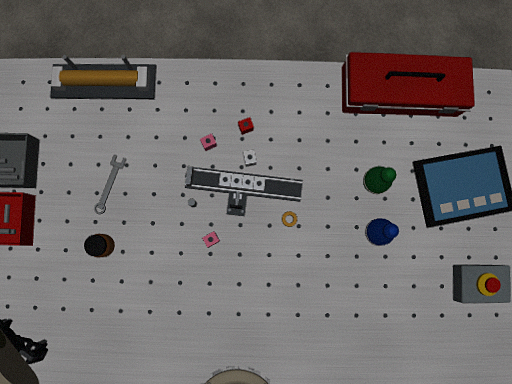

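View pics/side0.png

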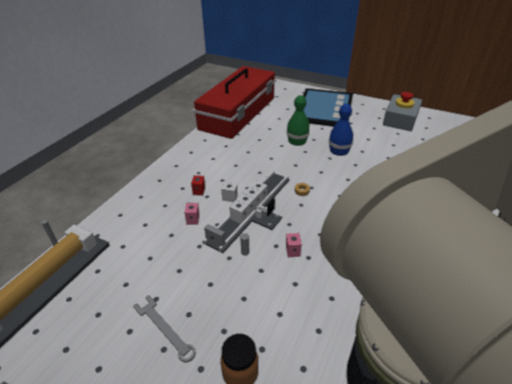

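```bash
echo
```

```text
(no output)
```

View pics/top0c.png

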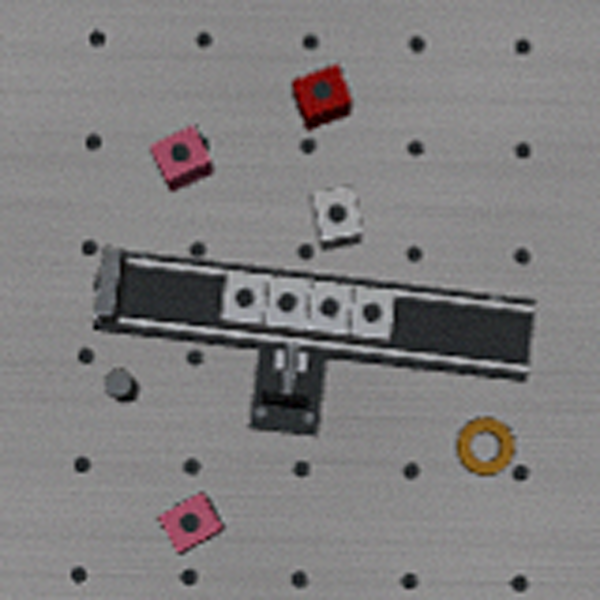

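View pics/side0c.png

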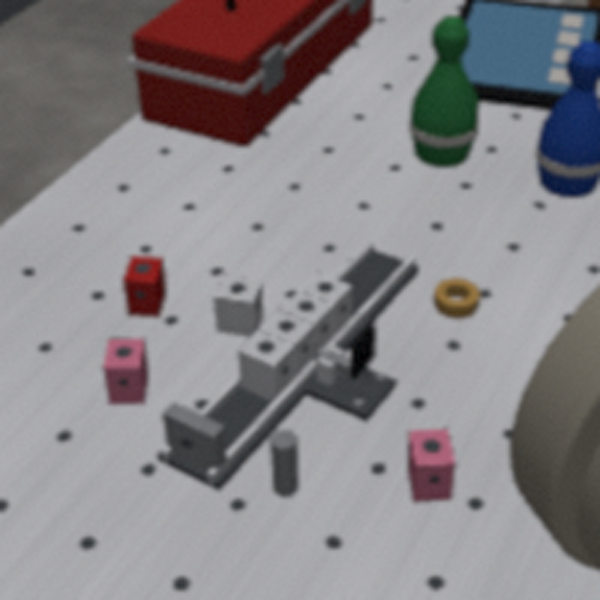

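```bash
cat > h.py <<'E'
import numpy as np,cv2,pickle
from scipy.optimize import least_squares
def proj(c,P):
    P=np.atleast_2d(P); T=np.array(c["T"]); q=(P-T[:3,3])@T[:3,:3]
    s=np.c_[q[:,0],-q[:,1]]/-q[:,2:3]; s=s*(1+c["k1"]*(s**2).sum(1,keepdims=True))
    K=np.array(c["intrinsics"]); return s*[K[0,0],K[1,1]]+K[:2,2]
def R(p,P):
    x,y,a=p[:3]; P=np.atleast_2d(np.array(P,float)); c,s=np.cos(a),np.sin(a)
    return np.c_[x+c*P[:,0]-s*P[:,1],y+s*P[:,0]+c*P[:,1],P[:,2]]
E
python3 - <<'E'
from h import *
from rig import ctrl
C={n:ctrl.capture(n) for n in("top","side")}
pickle.dump(C,open("c0.pkl","wb"))
top=[(245,298),(287,302),(329,307),(372,312)]
sid=[(266,346),(287,326),(306,306),(325,287)]
obs=[]
for k in range(4):
    obs.append(("top",np.array(top[k])/3.75+[160,100],(0,-30*k,50),1))
    obs.append(("side",np.array(sid[k])/3+[150,90],(0,-30*k,50),1))
for p,P in [((535,301),(24.5,-160,16)),((527,380),(-24.5,-160,16)),((250,425),(-88,37,8)),((318,436),(-88,-13,8))]:
    obs.append(("top",np.array(p)/3.75+[160,100],P,0))
for p,P in [((370,417),(-88,37,8)),((397,380),(-88,-13,8)),((417,268),(-24.5,-160,16))]:
    obs.append(("side",np.array(p)/3+[150,90],P,0))
def f(p,cams=("top","side")):
    r=[]
    for n,px,P,m in obs:
        if n in cams: r.append((proj(C[n],R(p,np.array(P)+[0,m*p[3],0]))[0]-px))
    return np.ravel(r)
for cams in [("top",),("side",),("top","side")]:
    s=least_squares(lambda p:f(p,cams),[480,20,0,60],loss="soft_l1",x_scale=[100,100,.1,50])
    print(cams,s.x,np.round(f(s.x,cams).reshape(-1,2),1).tolist())
p=s.x; np.save("p.npy",p)
def boxw(x0,x1,y0,y1,z0,z1):
    v=np.array([[x,y,z] for x in(x0,x1) for y in(y0,y1) for z in(z0,z1)])
    return [(v[i],v[j]) for i in range(8) for j in range(i) if (v[i]!=v[j]).sum()==1]
for n,(l,t,w,k) in {"top":(170,120,150,5),"side":(190,160,120,6)}.items():
    im=cv2.resize(C[n]["img"][t:t+int(w*.75),l:l+w,::-1],None,fx=k,fy=k,interpolation=cv2.INTER_CUBIC)
    E=[(boxw(-24.5,24.5,-160,160,0,16),(0,255,0)),(boxw(-88,-28,-13,37,0,8),(0,255,255)),(boxw(-73,-67,-4,28,32,66),(255,0,255)),(boxw(-24.5,24.5,140,160,0,52),(255,255,0))]
    for j in range(4): E.append((boxw(-18,18,p[3]-30*j-15,p[3]-30*j+15,8,50),(0,0,255)))
    for es,col in E:
        for a,b in es:
            q=(proj(C[n],R(p,[a,b]))-[l,t]+.5)*k
            cv2.line(im,*[tuple(int(v) for v in u) for u in q],col,1)
    cv2.imwrite(f"pics/{n}_fit.png",im)
E
```

```text
('top',) [ 6.13019251e+02 -7.81877156e+00 -1.00943492e-01  4.88601878e+01] [[0.0, -0.2], [0.0, 0.1], [0.1, 0.1], [-0.2, 0.1], [0.2, 1.0], [0.4, -2.3], [-0.4, 0.4], [-0.3, -0.3]]
('side',) [ 6.09057354e+02 -7.56784569e+00 -1.11001462e-01  4.89943149e+01] [[0.1, 0.3], [0.0, 0.1], [0.4, 0.2], [0.4, 0.3], [-1.2, -0.1], [0.1, 0.2], [-0.2, -3.4]]
('top', 'side') [ 6.10938684e+02 -8.16477583e+00 -1.09347286e-01  4.90485221e+01] [[0.1, 0.4], [-0.5, -0.1], [0.1, 0.8], [-0.5, -0.2], [0.1, 0.9], [-0.2, -0.1], [-0.1, 1.0], [-0.2, -0.0], [0.4, 2.3], [0.4, -1.1], [-0.5, 1.0], [-0.4, 0.4], [-1.8, -0.6], [-0.5, -0.3], [-0.8, -3.7]]
```

View pics/top_fit.png

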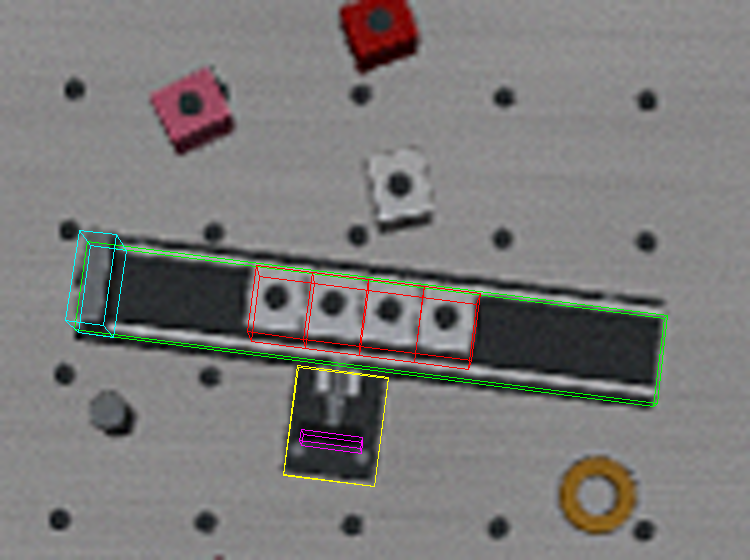

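View pics/side_fit.png

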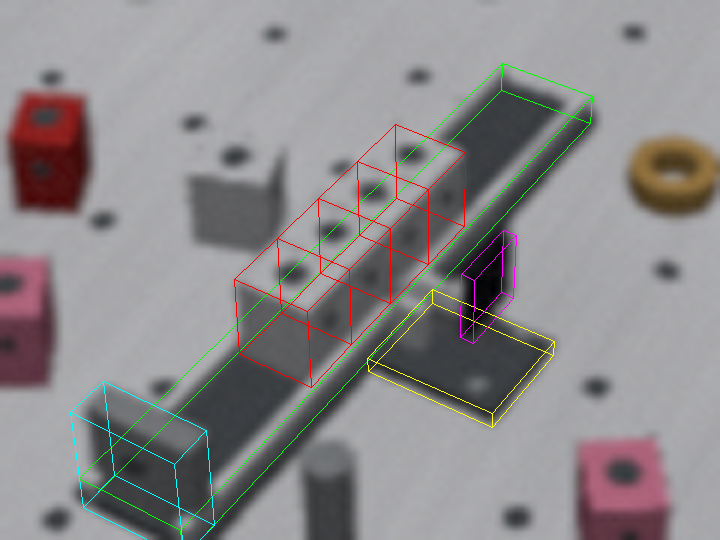

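```bash
cat >> h.py <<'E'
from scipy.spatial.transform import Rotation as Ro
PR=[611.5,-8,-0.105]
def plan(rail_pt,jaw_dir_world=None,p=PR,show=True):
    """rail_pt = TCP target in rail frame (z=TCP height); jaw_dir = angle of tool x in rail frame"""
    from rig import ctrl
    s=ctrl.sense(); q=np.array(s["ee_rot"]); M=Ro.from_quat(q[[1,2,3,0]]).as_matrix()
    w=R(p,[rail_pt])[0]; d=M.T@(w-s["eef_pos"])/1000
    c,sn=np.cos(p[2]),np.sin(p[2]); B=np.array([[c,-sn,0],[sn,c,0],[0,0,1]])
    print("t",round(s["time_s"],2),"rail pos",np.round(B.T@(s["eef_pos"]-[p[0],p[1],0]),1),"F rail",np.round(B.T@s["force"],2),"grip",round(float(s["grip_width"]),3))
    print("tool axes in rail (cols)\n",np.round(B.T@M,3)); print("target world",np.round(w,1),"offset tool",np.round(d,4))
    X=B.T@M[:,0]; print("tool x angle in rail",np.arctan2(X[1],X[0]), "joints",np.round(s["joints"],3))
E
python3 -c "
from h import *
plan((0,-105,120))"
```

```text
t 1.2 rail pos [-422.6  434.7  248.3] F rail [0.48 0.39 0.11] grip 1.002
tool axes in rail (cols)
 [[ 0.355 -0.    -0.935]
 [ 0.935 -0.     0.355]
 [-0.    -1.    -0.   ]]
target world [ 600.5 -112.4  120. ] offset tool [-0.3546  0.1283 -0.5866]
tool x angle in rail 1.2080032217376568 joints [ 0.88   0.313  1.498 -0.     1.331 -0.223]
```

>>> jog_arm([
  {"offset": [-0.03, 0, -0.049], "yaw": 0.1},
  {"offset": [-0.06, 0, -0.098], "yaw": 0.2},
  {"offset": [-0.09, 0, -0.147], "yaw": 0.3},
  {"offset": [-0.12, 0, -0.196], "yaw": 0.4},
  {"offset": [-0.15, 0, -0.245], "yaw": 0.5},
  {"offset": [-0.18, 0, -0.294], "yaw": 0.6},
  {"offset": [-0.21, 0, -0.343], "yaw": 0.7},
  {"offset": [-0.24, 0, -0.392], "yaw": 0.8},
  {"offset": [-0.27, 0, -0.441], "yaw": 0.9},
  {"offset": [-0.3, 0, -0.49], "yaw": 1.0},
  {"offset": [-0.33, 0, -0.54], "yaw": 1.1},
  {"offset": [-0.3546, 0, -0.5866], "yaw": 1.208},
], fingers=0, grip_force=60)

```text
time_s: 2.2
eef_pos: [501.0, 41.6, 248.5]
ee_rot: [0.706, -0.706, 0.039, -0.039]
force: [1.2, 0.6, 0.8]
grip_width: -0.001
```

```bash
python3 -c "
from h import *
plan((0,-105,100))"
```

```text
t 2.2 rail pos [-115.1   37.7  248.5] F rail [1.12 0.71 0.77] grip -0.001
tool axes in rail (cols)
 [[ 1.     0.     0.005]
 [-0.005  0.     1.   ]
 [ 0.    -1.     0.   ]]
target world [ 600.5 -112.4  100. ] offset tool [ 0.1158  0.1485 -0.1421]
tool x angle in rail -0.005344727261413369 joints [-0.151  0.263  1.563  0.     1.315 -0.04 ]
```

>>> jog_arm([
  {"offset": [0.03, 0, -0.036], "yaw": 0},
  {"offset": [0.06, 0.02, -0.07], "yaw": 0},
  {"offset": [0.09, 0.05, -0.105], "yaw": 0},
  {"offset": [0.116, 0.09, -0.142], "yaw": 0},
  {"offset": [0.116, 0.12, -0.142], "yaw": 0},
  {"offset": [0.116, 0.149, -0.142], "yaw": 0},
  {"offset": [0.116, 0.149, -0.142], "yaw": 0},
  {"offset": [0.116, 0.149, -0.142], "yaw": 0},
  {"offset": [0.116, 0.149, -0.142], "yaw": 0},
])

```text
time_s: 2.95
eef_pos: [601.0, -111.8, 100.8]
ee_rot: [-0.706, 0.706, -0.038, 0.039]
force: [0.3, 0.9, 0.5]
grip_width: -0.001
```

```bash
python3 -c "
from h import *
plan((0,-105,38))
from rig import ctrl
C={n:ctrl.capture(n) for n in('top','side')}
for n,(l,t,w,k) in {'top':(170,120,150,5),'side':(190,100,133,6)}.items():
    cv2.imwrite(f'pics/{n}_2.png',cv2.resize(C[n]['img'][t:t+int(w*.75),l:l+w,::-1],None,fx=k,fy=k,interpolation=cv2.INTER_CUBIC))
"
```

```text
t 2.95 rail pos [   0.4 -104.3  100.8] F rail [0.25 0.92 0.51] grip -0.001
tool axes in rail (cols)
 [[ 1.     0.001  0.005]
 [-0.005 -0.     1.   ]
 [ 0.001 -1.    -0.   ]]
target world [ 600.5 -112.4   38. ] offset tool [-0.0005  0.0628 -0.0007]
tool x angle in rail -0.004804348420864142 joints [-0.375  0.641  1.397  0.     1.102 -0.266]
```

View pics/side_2.png

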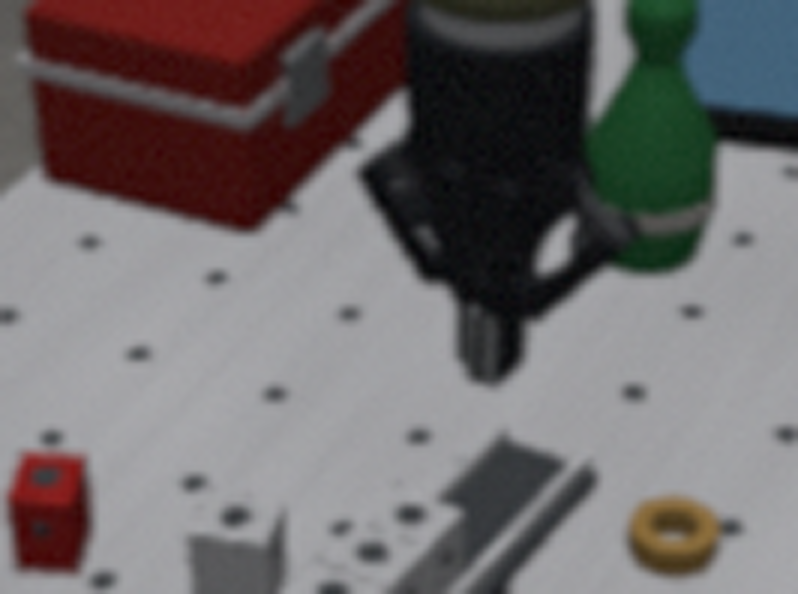

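View pics/top_2.png

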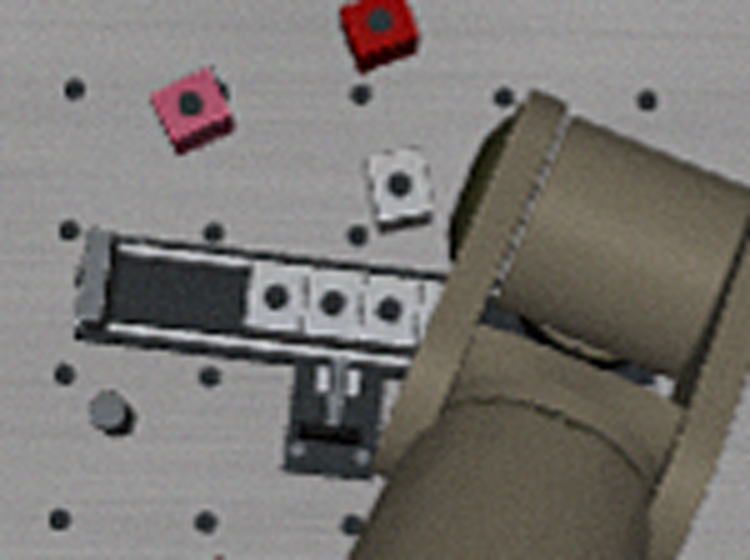

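>>> jog_arm([
  {"offset": [-0.001, 0.03, 0], "yaw": -0.005},
  {"offset": [-0.001, 0.05, 0], "yaw": -0.005},
  {"offset": [-0.001, 0.062, 0], "yaw": -0.005},
  {"offset": [-0.001, 0.062, 0], "yaw": -0.005},
  {"offset": [-0.001, 0.062, 0], "yaw": -0.005},
])

```text
time_s: 3.47
eef_pos: [601.5, -111.6, 41.8]
ee_rot: [-0.706, 0.707, -0.035, 0.039]
force: [0.7, -0.1, 0.5]
grip_width: -0.003
```

```bash
python3 -c "
from h import *
plan((0,-67,39))
from rig import ctrl
C={n:ctrl.capture(n) for n in('side',)}
for n,(l,t,w,k) in {'side':(210,120,100,8)}.items():
    cv2.imwrite(f'pics/{n}_3.png',cv2.resize(C[n]['img'][t:t+int(w*.75),l:l+w,::-1],None,fx=k,fy=k,interpolation=cv2.INTER_CUBIC))
"
```

```text
t 3.47 rail pos [   0.9 -104.1   41.8] F rail [ 0.72 -0.04  0.49] grip -0.003
tool axes in rail (cols)
 [[ 1.     0.006 -0.001]
 [ 0.001 -0.001  1.   ]
 [ 0.006 -1.    -0.001]]
target world [604.5 -74.6  39. ] offset tool [-0.0009  0.0028  0.0371]
tool x angle in rail 0.0012611065950876121 joints [-0.375  0.719  1.436  0.     0.981 -0.271]
```

View pics/side_3.png

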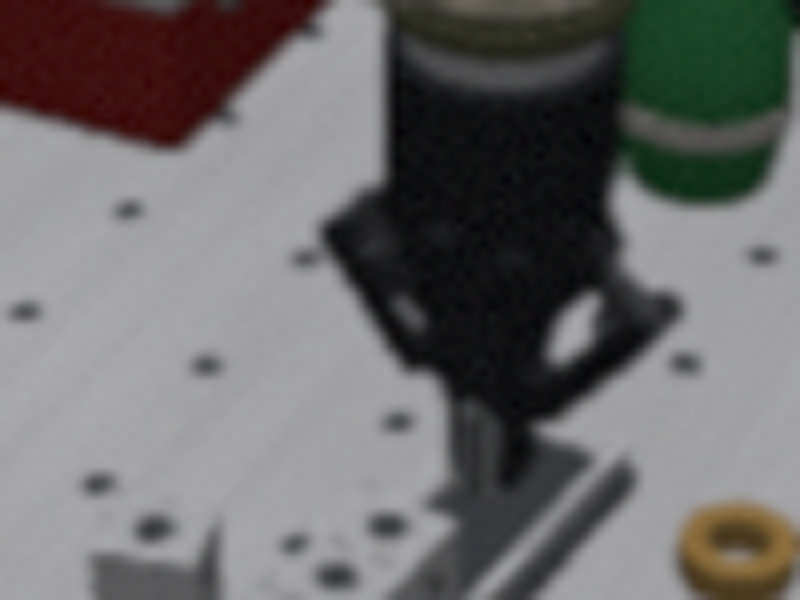

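>>> jog_arm([
  {"offset": [-0.001, 0.002, 0.01], "yaw": 0},
  {"offset": [-0.001, 0.002, 0.02], "yaw": 0},
  {"offset": [-0.001, 0.002, 0.028], "yaw": 0},
  {"offset": [-0.001, 0.002, 0.031], "yaw": 0},
  {"offset": [-0.001, 0.002, 0.034], "yaw": 0},
  {"offset": [-0.001, 0.002, 0.037], "yaw": 0},
  {"offset": [-0.001, 0.002, 0.04], "yaw": 0},
  {"offset": [-0.001, 0.002, 0.043], "yaw": 0},
  {"offset": [-0.001, 0.002, 0.046], "yaw": 0},
  {"offset": [-0.001, 0.002, 0.049], "yaw": 0},
  {"offset": [-0.001, 0.002, 0.052], "yaw": 0},
])

```text
time_s: 4.43
eef_pos: [606.3, -60.0, 40.3]
ee_rot: [-0.705, 0.707, -0.034, 0.039]
force: [0.8, -3.4, 1.1]
grip_width: 0.003
```

```bash
python3 -c "
from h import *
plan((0,9,39))
from rig import ctrl
C={n:ctrl.capture(n) for n in('side','top')}
for n,(l,t,w,k) in {'side':(190,140,100,8),'top':(170,120,150,5)}.items():
    cv2.imwrite(f'pics/{n}_4.png',cv2.resize(C[n]['img'][t:t+int(w*.75),l:l+w,::-1],None,fx=k,fy=k,interpolation=cv2.INTER_CUBIC))
"
```

```text
t 4.43 rail pos [  0.3 -52.3  40.3] F rail [ 1.12 -3.33  1.09] grip 0.003
tool axes in rail (cols)
 [[ 1.     0.007 -0.001]
 [ 0.001 -0.002  1.   ]
 [ 0.007 -1.    -0.002]]
target world [612.4   1.   39. ] offset tool [-0.0003  0.0012  0.0613]
tool x angle in rail 0.0008729733089958009 joints [-2.900e-01  7.160e-01  1.446e+00 -1.000e-03  9.720e-01 -1.860e-01]
```

View pics/side_4.png

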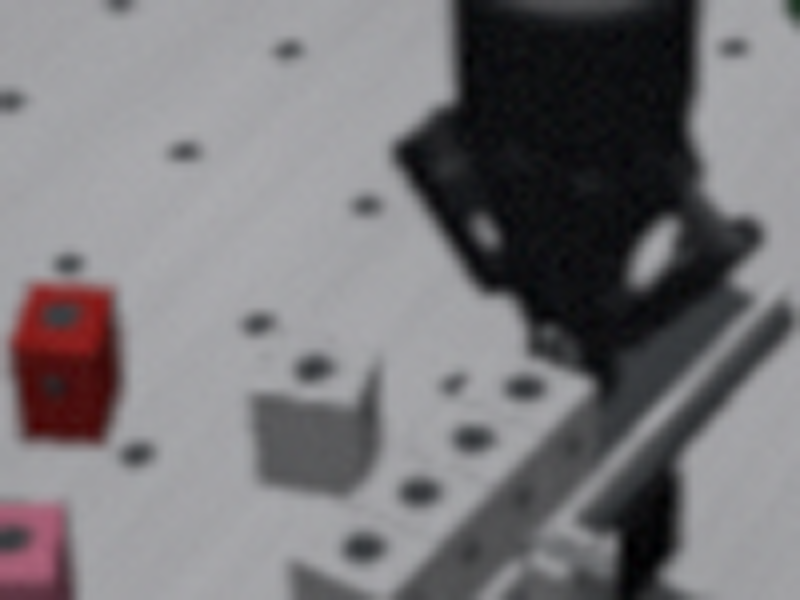

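View pics/top_4.png

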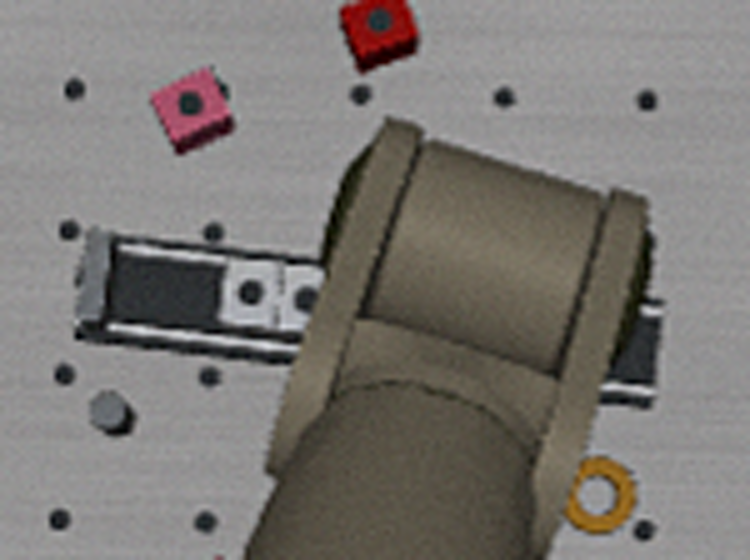

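>>> jog_arm([
  {"offset": [0, 0.001, 0.004], "yaw": 0},
  {"offset": [0, 0.001, 0.008], "yaw": 0},
  {"offset": [0, 0.001, 0.012], "yaw": 0},
  {"offset": [0, 0.001, 0.016], "yaw": 0},
  {"offset": [0, 0.001, 0.02], "yaw": 0},
  {"offset": [0, 0.001, 0.024], "yaw": 0},
  {"offset": [0, 0.001, 0.028], "yaw": 0},
  {"offset": [0, 0.001, 0.032], "yaw": 0},
  {"offset": [0, 0.001, 0.036], "yaw": 0},
  {"offset": [0, 0.001, 0.04], "yaw": 0},
  {"offset": [0, 0.001, 0.043], "yaw": 0},
  {"offset": [0, 0.001, 0.046], "yaw": 0},
])

```text
time_s: 5.53
eef_pos: [611.1, -13.4, 39.1]
ee_rot: [-0.706, 0.707, -0.034, 0.039]
force: [0.6, -4.2, 3.0]
grip_width: -0.001
```

```bash
python3 -c "
from h import *
plan((0,9,39))
from rig import ctrl
C={n:ctrl.capture(n) for n in('side','top')}
for n,(l,t,w,k) in {'side':(190,160,100,8),'top':(170,120,150,5)}.items():
    cv2.imwrite(f'pics/{n}_5.png',cv2.resize(C[n]['img'][t:t+int(w*.75),l:l+w,::-1],None,fx=k,fy=k,interpolation=cv2.INTER_CUBIC))
"
```

```text
t 5.53 rail pos [ 0.2 -5.5 39.1] F rail [ 1.03 -4.07  2.96] grip -0.001
tool axes in rail (cols)
 [[ 1.     0.007 -0.001]
 [ 0.001 -0.001  1.   ]
 [ 0.007 -1.    -0.001]]
target world [612.4   1.   39. ] offset tool [-0.0001  0.0001  0.0145]
tool x angle in rail 0.001483931966396552 joints [-2.13e-01  7.21e-01  1.44e+00 -1.00e-03  9.74e-01 -1.09e-01]
```

View pics/side_5.png

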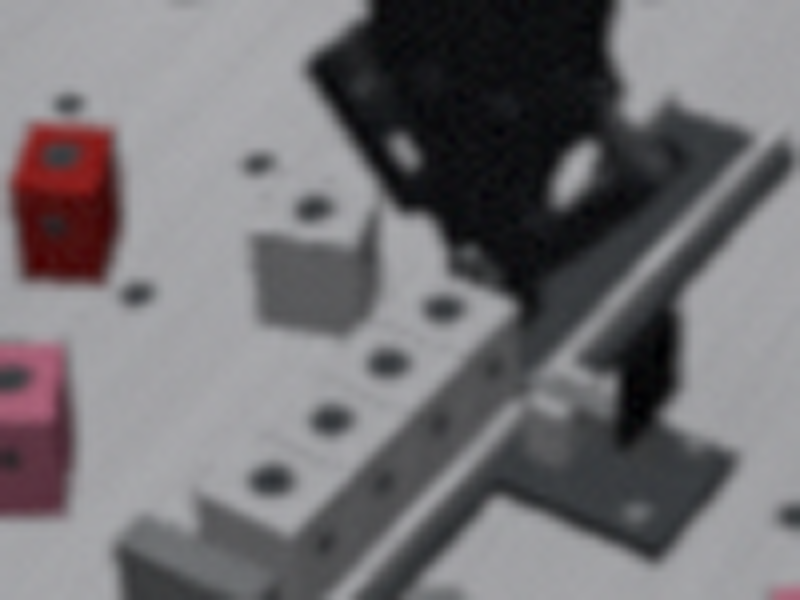

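View pics/top_5.png

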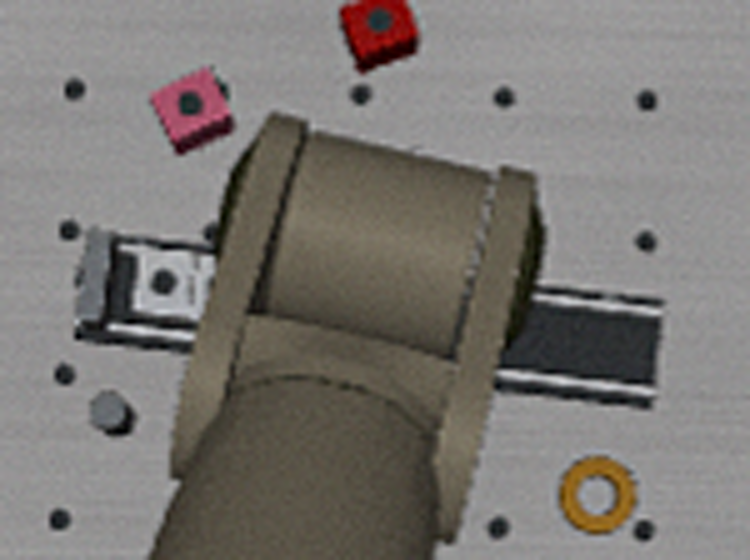

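>>> jog_arm([
  {"offset": [0, 0, 0.003], "yaw": 0},
  {"offset": [0, 0, 0.006], "yaw": 0},
  {"offset": [0, 0, 0.009], "yaw": 0},
  {"offset": [0, 0, 0.011], "yaw": 0},
  {"offset": [0, 0, 0.013], "yaw": 0},
  {"offset": [0, 0, 0.014], "yaw": 0},
  {"offset": [0, 0, 0.015], "yaw": 0},
  {"offset": [0, 0, 0.015], "yaw": 0},
])

```text
time_s: 6.3
eef_pos: [612.4, 2.1, 38.8]
ee_rot: [-0.706, 0.707, -0.034, 0.039]
force: [0.5, -2.9, 1.2]
grip_width: -0.002
```

```bash
python3 -c "
from h import *
plan((0,11,39))"
```

```text
t 6.3 rail pos [-0.1 10.2 38.8] F rail [ 0.78 -2.8   1.18] grip -0.002
tool axes in rail (cols)
 [[ 1.     0.006 -0.002]
 [ 0.002 -0.001  1.   ]
 [ 0.006 -1.    -0.001]]
target world [612.7   2.9  39. ] offset tool [ 0.0001 -0.0002  0.0008]
tool x angle in rail 0.001763255942763562 joints [-0.188  0.724  1.435 -0.     0.976 -0.084]
```

Not on the stop yet by force; I go on in 0.5 mm steps.

>>> jog_arm([
  {"offset": [0, 0, 0.001], "yaw": 0},
  {"offset": [0, 0, 0.0015], "yaw": 0},
  {"offset": [0, 0, 0.002], "yaw": 0},
  {"offset": [0, 0, 0.002], "yaw": 0},
])

```text
time_s: 6.63
eef_pos: [612.7, 2.2, 38.9]
ee_rot: [-0.705, 0.707, -0.034, 0.039]
force: [-1.7, -13.0, 1.6]
grip_width: 0.001
```

```bash
python3 -c "
from h import *
plan((0,11,39))
from rig import ctrl
C={n:ctrl.capture(n) for n in('side','top')}
for n,(l,t,w,k) in {'side':(190,160,100,8),'top':(170,130,100,8)}.items():
    cv2.imwrite(f'pics/{n}_6.png',cv2.resize(C[n]['img'][t:t+int(w*.75),l:l+w,::-1],None,fx=k,fy=k,interpolation=cv2.INTER_CUBIC))
"
```

```text
t 6.63 rail pos [ 0.2 10.3 38.9] F rail [ -0.32 -13.08   1.6 ] grip 0.001
tool axes in rail (cols)
 [[ 1.     0.007 -0.002]
 [ 0.002 -0.003  1.   ]
 [ 0.007 -1.    -0.003]]
target world [612.7   2.9  39. ] offset tool [-0.0002 -0.0001  0.0007]
tool x angle in rail 0.0015724314812886398 joints [-0.186  0.724  1.434 -0.003  0.976 -0.081]
```

View pics/side_6.png

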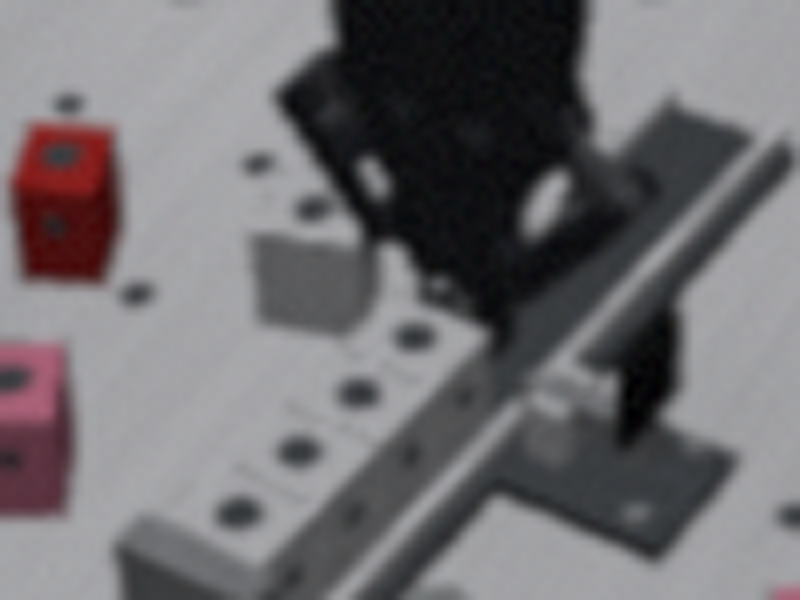

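View pics/top_6.png

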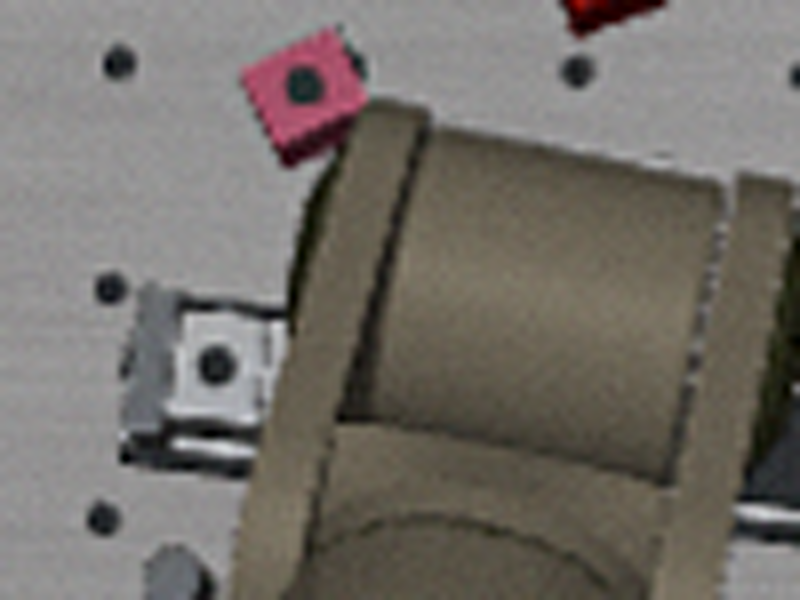

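>>> jog_arm([
  {"offset": [0, 0, -0.01], "yaw": 0},
  {"offset": [0, 0, -0.025], "yaw": 0},
  {"offset": [0, -0.02, -0.03], "yaw": 0},
  {"offset": [0, -0.06, -0.03], "yaw": 0},
  {"offset": [0, -0.09, -0.03], "yaw": 0},
  {"offset": [-0.03, -0.11, -0.02], "yaw": 0},
  {"offset": [-0.06, -0.11, -0.01], "yaw": 0},
  {"offset": [-0.09, -0.11, 0], "yaw": 0},
  {"offset": [-0.12, -0.11, 0.002], "yaw": 0},
  {"offset": [-0.12, -0.11, 0.002], "yaw": 0},
  {"offset": [-0.12, -0.11, 0.002], "yaw": 0},
])

```text
time_s: 7.65
eef_pos: [492.0, 17.5, 148.2]
ee_rot: [-0.705, 0.707, -0.034, 0.039]
force: [0.8, -0.3, -0.5]
grip_width: 0.0
```

```bash
python3 -c "
from h import *
plan((-115,12,59))
from rig import ctrl
C={n:ctrl.capture(n) for n in('side','top')}
pickle.dump(C,open('c7.pkl','wb'))
for n,(l,t,w,k) in {'side':(190,150,120,6),'top':(170,130,150,5)}.items():
    cv2.imwrite(f'pics/{n}_7.png',cv2.resize(C[n]['img'][t:t+int(w*.75),l:l+w,::-1],None,fx=k,fy=k,interpolation=cv2.INTER_CUBIC))
"
```

```text
t 7.65 rail pos [-121.5   12.9  148.2] F rail [ 0.79 -0.23 -0.5 ] grip 0.0
tool axes in rail (cols)
 [[ 1.     0.007 -0.002]
 [ 0.002 -0.002  1.   ]
 [ 0.007 -1.    -0.002]]
target world [498.4  16.   59. ] offset tool [ 0.0059  0.0893 -0.0007]
tool x angle in rail 0.0017112059342561986 joints [-0.202  0.346  1.734 -0.002  1.055 -0.098]
```

View pics/side_7.png

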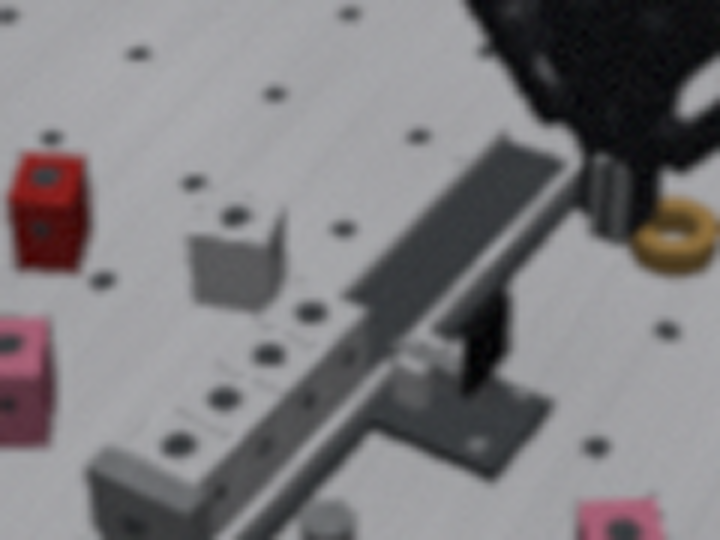

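View pics/top_7.png

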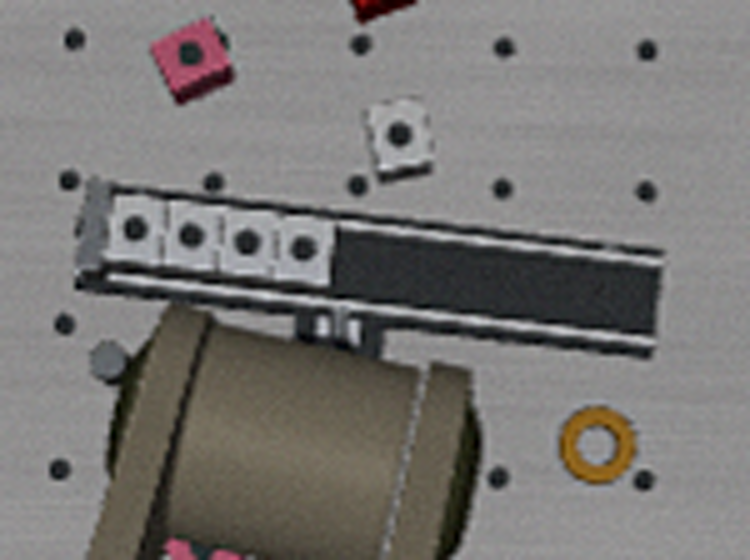

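>>> jog_arm([
  {"offset": [0, 0, 0], "yaw": -0.12},
  {"offset": [0, 0, 0], "yaw": -0.24},
  {"offset": [0, 0, 0], "yaw": -0.36},
  {"offset": [0, 0, 0], "yaw": -0.48},
  {"offset": [0, 0, 0], "yaw": -0.6},
  {"offset": [0, 0, 0], "yaw": -0.72},
  {"offset": [0, 0, 0], "yaw": -0.84},
  {"offset": [0, 0, 0], "yaw": -0.96},
  {"offset": [0, 0, 0], "yaw": -1.08},
  {"offset": [0, 0, 0], "yaw": -1.2},
  {"offset": [0, 0, 0], "yaw": -1.32},
  {"offset": [0, 0, 0], "yaw": -1.44},
])

```text
time_s: 8.75
eef_pos: [494.5, 16.5, 148.0]
ee_rot: [-0.551, 0.556, 0.441, -0.438]
force: [-0.6, -0.1, 0.3]
grip_width: -0.003
```

```bash
python3 -c "
from h import *
plan((-115,12,59))"
```

```text
t 8.75 rail pos [-119.    12.1  148. ] F rail [-0.58 -0.18  0.26] grip -0.003
tool axes in rail (cols)
 [[ 0.124  0.008 -0.992]
 [ 0.992 -0.002  0.124]
 [-0.001 -1.    -0.008]]
target world [498.4  16.   59. ] offset tool [ 0.0005  0.0891 -0.0032]
tool x angle in rail 1.4467012564460613 joints [-0.203  0.35   1.728 -0.002  1.055 -1.544]
```

>>> jog_arm([
  {"offset": [0, 0.02, 0], "yaw": -0.1},
  {"offset": [0, 0.05, -0.002], "yaw": -0.124},
  {"offset": [0, 0.075, -0.003], "yaw": -0.124},
  {"offset": [0, 0.089, -0.003], "yaw": -0.124},
  {"offset": [0, 0.089, -0.003], "yaw": -0.124},
  {"offset": [0, 0.089, -0.003], "yaw": -0.124},
])

```text
time_s: 9.25
eef_pos: [498.6, 15.3, 58.8]
ee_rot: [-0.523, 0.528, 0.474, -0.472]
force: [0.3, 0.4, 0.2]
grip_width: 0.002
```

```bash
python3 -c "
from h import *
plan((-41,12,59))
from rig import ctrl
C={n:ctrl.capture(n) for n in('side',)}
for n,(l,t,w,k) in {'side':(210,150,120,6)}.items():
    cv2.imwrite(f'pics/{n}_8.png',cv2.resize(C[n]['img'][t:t+int(w*.75),l:l+w,::-1],None,fx=k,fy=k,interpolation=cv2.INTER_CUBIC))
"
```

```text
t 9.25 rail pos [-114.8   11.4   58.8] F rail [0.21 0.46 0.2 ] grip 0.002
tool axes in rail (cols)
 [[ 0.001  0.007 -1.   ]
 [ 1.    -0.002  0.   ]
 [-0.002 -1.    -0.007]]
target world [572.    8.2  59. ] offset tool [ 0.0007  0.0003 -0.0738]
tool x angle in rail 1.5702916681146966 joints [-0.204  0.496  1.79  -0.002  0.848 -1.668]
```

View pics/side_8.png

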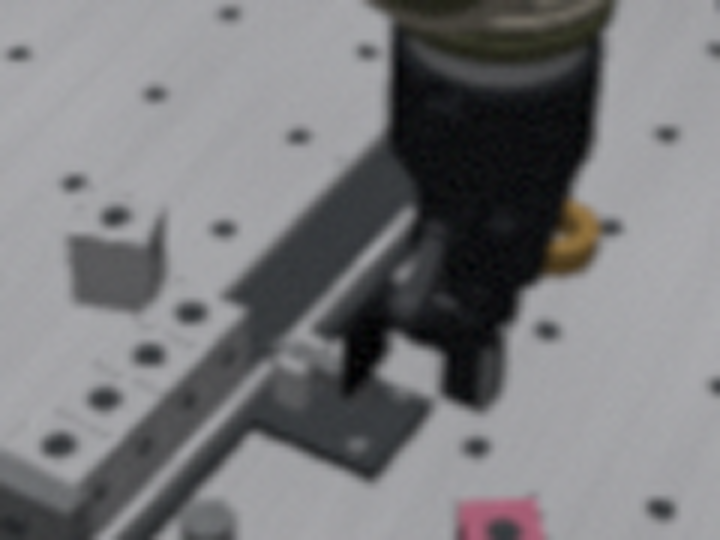

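>>> jog_arm([
  {"offset": [0.001, 0, -0.012], "yaw": 0},
  {"offset": [0.001, 0, -0.022], "yaw": 0},
  {"offset": [0.001, 0, -0.028], "yaw": 0},
  {"offset": [0.001, 0, -0.032], "yaw": 0},
  {"offset": [0.001, 0, -0.036], "yaw": 0},
  {"offset": [0.001, 0, -0.04], "yaw": 0},
  {"offset": [0.001, 0, -0.044], "yaw": 0},
  {"offset": [0.001, 0, -0.048], "yaw": 0},
  {"offset": [0.001, 0, -0.052], "yaw": 0},
])

```text
time_s: 10.05
eef_pos: [551.0, 10.9, 60.1]
ee_rot: [-0.523, 0.528, 0.474, -0.472]
force: [-1.9, 0.5, 2.2]
grip_width: -0.002
```

```bash
python3 -c "
from h import *
plan((-41,12,59))
from rig import ctrl
C={n:ctrl.capture(n) for n in('side',)}
for n,(l,t,w,k) in {'side':(210,150,120,6)}.items():
    cv2.imwrite(f'pics/{n}_9.png',cv2.resize(C[n]['img'][t:t+int(w*.75),l:l+w,::-1],None,fx=k,fy=k,interpolation=cv2.INTER_CUBIC))
"
```

```text
t 10.05 rail pos [-62.2  12.4  60.1] F rail [-1.95  0.26  2.24] grip -0.002
tool axes in rail (cols)
 [[ 0.     0.009 -1.   ]
 [ 1.    -0.002  0.   ]
 [-0.002 -1.    -0.009]]
target world [572.    8.2  59. ] offset tool [-0.0004  0.0013 -0.0212]
tool x angle in rail 1.5703594359444855 joints [-0.192  0.583  1.63  -0.002  0.92  -1.656]
```

View pics/side_9.png

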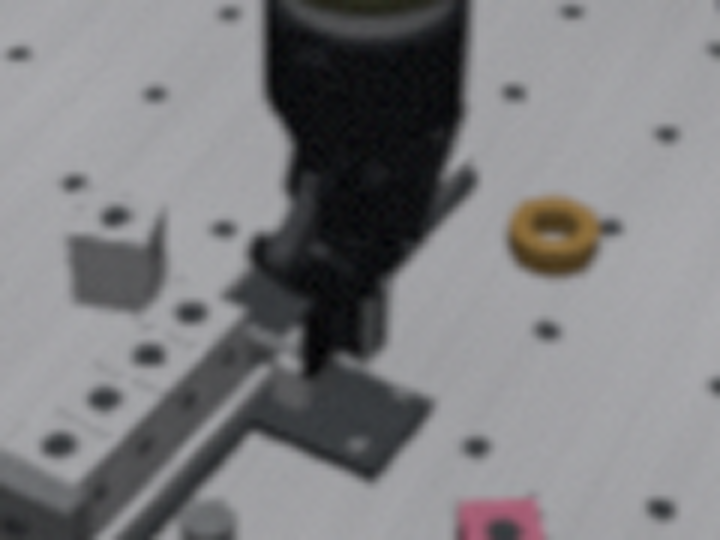

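>>> jog_arm([
  {"offset": [0, 0.001, -0.004], "yaw": 0},
  {"offset": [0, 0.001, -0.008], "yaw": 0},
  {"offset": [0, 0.001, -0.012], "yaw": 0},
  {"offset": [0, 0.001, -0.015], "yaw": 0},
  {"offset": [0, 0.001, -0.018], "yaw": 0},
  {"offset": [0, 0.001, -0.02], "yaw": 0},
  {"offset": [0, 0.001, -0.021], "yaw": 0},
  {"offset": [0, 0.001, -0.021], "yaw": 0},
])

```text
time_s: 10.77
eef_pos: [572.2, 8.6, 59.1]
ee_rot: [-0.523, 0.528, 0.474, -0.472]
force: [-3.9, 1.1, -1.1]
grip_width: 0.0
```

```bash
python3 -c "
from h import *
plan((-41,12,59))"
```

```text
t 10.77 rail pos [-40.8  12.4  59.1] F rail [-3.95  0.65 -1.06] grip 0.0
tool axes in rail (cols)
 [[ 0.     0.008 -1.   ]
 [ 1.    -0.002  0.   ]
 [-0.002 -1.    -0.008]]
target world [572.    8.2  59. ] offset tool [-0.0004  0.0001  0.0002]
tool x angle in rail 1.5704429878150565 joints [-0.189  0.622  1.562 -0.002  0.95  -1.653]
```

>>> jog_arm([
  {"offset": [0, 0, -0.001], "yaw": 0},
  {"offset": [0, 0, -0.002], "yaw": 0},
  {"offset": [0, 0, -0.002], "yaw": 0},
  {"offset": [0, 0, -0.002], "yaw": 0},
])

```text
time_s: 11.1
eef_pos: [572.3, 8.6, 59.1]
ee_rot: [-0.524, 0.527, 0.473, -0.473]
force: [-13.3, 1.9, 6.5]
grip_width: 0.001
```

```bash
python3 -c "
from h import *
plan((-41,12,59))"
```

```text
t 11.1 rail pos [-40.7  12.4  59.1] F rail [-13.42   0.5    6.55] grip 0.001
tool axes in rail (cols)
 [[-0.     0.003 -1.   ]
 [ 1.    -0.002 -0.   ]
 [-0.002 -1.    -0.003]]
target world [572.    8.2  59. ] offset tool [-0.0004  0.0001  0.0003]
tool x angle in rail 1.5708216259982068 joints [-0.189  0.625  1.557 -0.003  0.957 -1.653]
```

>>> jog_arm([
  {"offset": [0, 0, 0.01], "yaw": 0},
  {"offset": [0, 0, 0.03], "yaw": 0},
  {"offset": [0, 0, 0.06], "yaw": 0},
  {"offset": [0, -0.04, 0.08], "yaw": 0},
  {"offset": [0, -0.08, 0.11], "yaw": 0},
  {"offset": [0, -0.12, 0.15], "yaw": 0},
  {"offset": [0, -0.14, 0.18], "yaw": 0},
  {"offset": [0, -0.14, 0.2], "yaw": 0},
  {"offset": [0, -0.14, 0.2], "yaw": 0},
  {"offset": [0, -0.14, 0.2], "yaw": 0},
])

```text
time_s: 11.93
eef_pos: [373.2, 29.8, 200.0]
ee_rot: [-0.523, 0.528, 0.474, -0.472]
force: [0.3, -0.4, -0.9]
grip_width: -0.003
```

```bash
python3 -c "
from h import *
plan((-41,12,59))
from rig import ctrl
C={n:ctrl.capture(n) for n in('side','top')}
for n,(l,t,w,k) in {'side':(190,150,120,6),'top':(170,130,130,6)}.items():
    cv2.imwrite(f'pics/{n}_10.png',cv2.resize(C[n]['img'][t:t+int(w*.75),l:l+w,::-1],None,fx=k,fy=k,interpolation=cv2.INTER_CUBIC))
"
```

```text
t 11.93 rail pos [-241.    12.6  200. ] F rail [ 0.38 -0.32 -0.87] grip -0.003
tool axes in rail (cols)
 [[ 0.     0.008 -1.   ]
 [ 1.    -0.003  0.   ]
 [-0.003 -1.    -0.008]]
target world [572.    8.2  59. ] offset tool [-0.0002  0.1426 -0.1988]
tool x angle in rail 1.5705941626769593 joints [-0.235  0.021  1.981 -0.002  1.13  -1.699]
```

View pics/side_10.png

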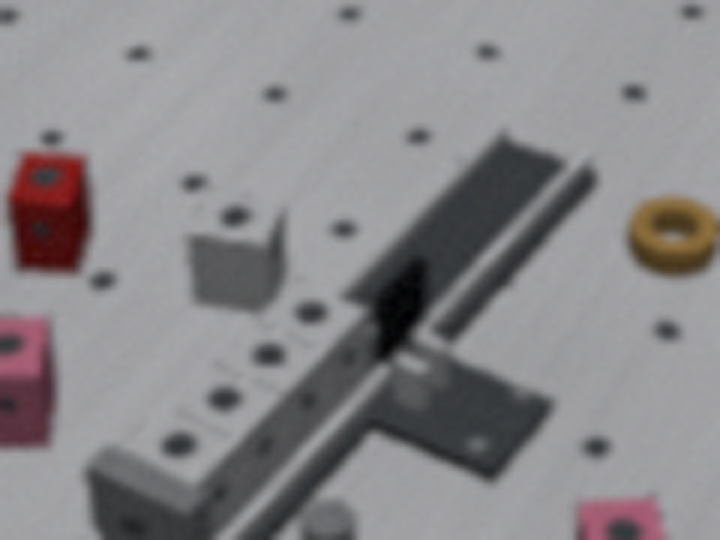

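View pics/top_10.png

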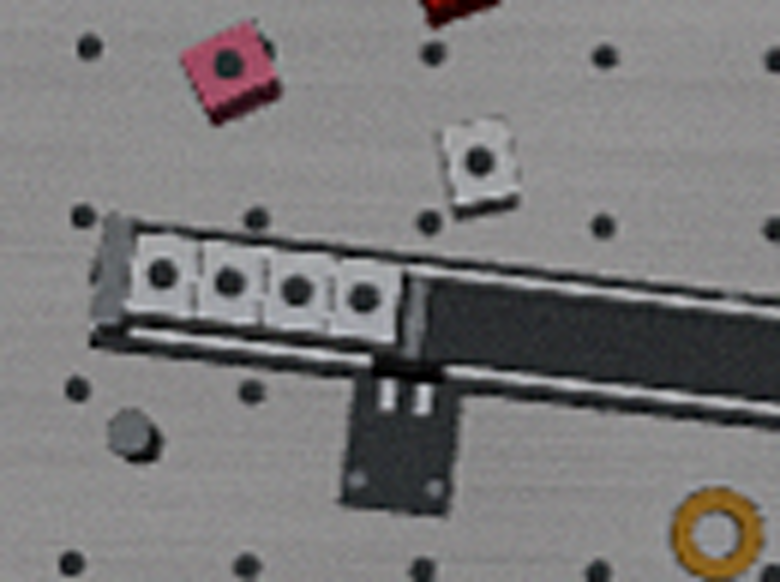

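The top picture shows the row closed against the stop (stop edge at crop x≈130, holes evenly spaced at 163–364). The bolt lies right across the channel at crop (412,315), and the tab is against the rail wall. The bystanders visible in these crops have not moved.

```bash
python3 -c "
from rig import ctrl
print(ctrl.finish_job()); print(ctrl.sense()['time_s'])"
```

```text
the job is handed in; nothing more can be done
None
the job is handed in; nothing more can be done
```

I pushed the row to the end stop with the closed fingers, then turned the gripper 90° and pushed the locking slide's tab fully in. I backed the arm clear to 200 mm height and handed the job in at about 12 s of the 40 s allowed. No verdict is reported.

- **Row home:** the force rose from about 3 N while sliding to 13 N with no further movement. The pictures show the four blocks upright and touching, with no visible gap at the stop.
- **Slide in:** the force rose from about 4 N to 13 N at the end of travel, with the finger where a fully-in tab should be. The last pictures show the bolt across the channel behind the row.
- **Bystanders:** the spare block, dowel and collar look unmoved in the last pictures. I did not check the skittles, jar and wrench again at the end, but the arm stayed well clear of them after the first move.
- **Disagreement:** the two cameras put the rail about 4 mm apart across its width. I used a value in between, and the finger contacts fitted the stop and tab positions to about 1 mm.

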